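# Ready the glue station: scrub and clip the tins

### The job

Get the glue tins ready for the next shift: take the long brush from its holder and scrub out every tin on the bench in order from the robot's left to its right, running the brush down to the bottom, well up and down to the bottom again at least twice in each, and stand it back in its holder. Also give each tin two clips from the rail, one on the left half and one on the right half of its tall back wall: squeeze each open, lower it well over the wall's top edge and let it snap shut there upright; clips not needed stay on the rail. Keep the tins standing on the bench and do not disturb the sole stack, the can or the spatula.

Things in the scene. Friction and masses are not known exactly. Their poses are not given: they have to be found in the camera images.
- tin1: glue tin of bare coppery sheet metal, the leftmost (largest y); open-topped box 96 (x) by 110 (y) mm, walls and floor 4 mm thick; front and side walls 80 mm high, the back wall (on its +x side, mid-plane at x = +46 mm, 110 mm wide) 115 mm high. Origin: centre of the underside, z up. May be absent.
- tin2: glue tin of bare coppery sheet metal, between the other two in y; open-topped box 96 (x) by 110 (y) mm, walls and floor 4 mm thick; front and side walls 80 mm high, the back wall (on its +x side, mid-plane at x = +46 mm, 110 mm wide) 115 mm high. Origin: centre of the underside, z up. May be absent.
- tin3: glue tin of bare coppery sheet metal, the rightmost (smallest y); open-topped box 96 (x) by 110 (y) mm, walls and floor 4 mm thick; front and side walls 80 mm high, the back wall (on its +x side, mid-plane at x = +46 mm, 110 mm wide) 115 mm high. Origin: centre of the underside, z up. May be absent.
- clip1: sprung steel clip, 88 mm high, jaws down. Origin: between the jaw tips, z up; jaws part along x. Hinge at z = 38 mm. Levers end in black bars (10 mm thick, 26 mm along y) at z = 83, x = +-26: 62 mm over their backs on a 4 mm edge; squeezed (9 N) they stop at 33 mm, z = 88, tips 26 mm apart. Pads z = 0 to 16; an edge enters up to z = 32, normally 20 mm. Starts on the rail.
- clip2: sprung steel clip, 88 mm high, jaws down. Origin: between the jaw tips, z up; jaws part along x. Hinge at z = 38 mm. Levers end in black bars (10 mm thick, 26 mm along y) at z = 83, x = +-26: 62 mm over their backs on a 4 mm edge; squeezed (9 N) they stop at 33 mm, z = 88, tips 26 mm apart. Pads z = 0 to 16; an edge enters up to z = 32, normally 20 mm. Starts on the rail.
- clip3: sprung steel clip, 88 mm high, jaws down. Origin: between the jaw tips, z up; jaws part along x. Hinge at z = 38 mm. Levers end in black bars (10 mm thick, 26 mm along y) at z = 83, x = +-26: 62 mm over their backs on a 4 mm edge; squeezed (9 N) they stop at 33 mm, z = 88, tips 26 mm apart. Pads z = 0 to 16; an edge enters up to z = 32, normally 20 mm. Starts on the rail.
- clip4: sprung steel clip, 88 mm high, jaws down. Origin: between the jaw tips, z up; jaws part along x. Hinge at z = 38 mm. Levers end in black bars (10 mm thick, 26 mm along y) at z = 83, x = +-26: 62 mm over their backs on a 4 mm edge; squeezed (9 N) they stop at 33 mm, z = 88, tips 26 mm apart. Pads z = 0 to 16; an edge enters up to z = 32, normally 20 mm. Starts on the rail.
- clip5: sprung steel clip, 88 mm high, jaws down. Origin: between the jaw tips, z up; jaws part along x. Hinge at z = 38 mm. Levers end in black bars (10 mm thick, 26 mm along y) at z = 83, x = +-26: 62 mm over their backs on a 4 mm edge; squeezed (9 N) they stop at 33 mm, z = 88, tips 26 mm apart. Pads z = 0 to 16; an edge enters up to z = 32, normally 20 mm. Starts on the rail.
- clip6: sprung steel clip, 88 mm high, jaws down. Origin: between the jaw tips, z up; jaws part along x. Hinge at z = 38 mm. Levers end in black bars (10 mm thick, 26 mm along y) at z = 83, x = +-26: 62 mm over their backs on a 4 mm edge; squeezed (9 N) they stop at 33 mm, z = 88, tips 26 mm apart. Pads z = 0 to 16; an edge enters up to z = 32, normally 20 mm. Starts on the rail.
- rail: clip rail fixed on the bench: an upright steel strip 4 mm thick (x), 290 mm long (y), its top edge 75 mm above the bench, on a blue base plate 70 mm wide. Origin: centre of the underside. The six clips start on it, 46 mm apart.
- brush: long brush, upright in its holder: round bristle head 37 mm in diameter from z = 0 to 70 mm, then a square wooden handle, 16 by 16 mm, up to z = 205 mm, its sides along the brush's x and y. Origin: centre of the head's underside, z up.
- holder: brush holder fixed on the bench: grey open box 60 by 60 by 55 mm, walls and floor 5 mm thick, inside 50 by 50 mm. Origin: centre of the underside; the brush stands on its floor.
- soles: bystander: stack of brown shoe soles, about 85 by 240 mm, 42 mm high; origin at the centre of the underside
- primer: bystander: steel can, 64 mm in diameter, 160 mm high; origin at the centre of the underside
- spatula: bystander: spatula lying on the bench
There are look-alikes about, which are no part of the job. What is shaped like the clip5 but purple is not meant.

How it is judged:
By the outcome, as a careful person would: the job done as asked, in the order asked, and still so for the second after the job is handed in, with the robot touching nothing.
Of tin1, tin2, tin3 only 2 to 3 are there at a start; the rules pass over those that are not, and their reading is None.
At some moment in a run one of tin1, tin2, tin3 may be knocked a few centimetres aside while the robot is not near it.
It also fails if it takes over 210 s, if anything falls off the work surface, if the arm or the gripper's body presses on something with over 40 N, if the wrist force passes 120 N, or if a joint passes its speed limit or range.

### The arm

A 6-joint arm with a two-finger parallel gripper is mounted at the origin on the work surface. World frame = base frame: x ahead of the robot, y to its left, z up, the work surface at z = 0. Lengths are in m, angles in rad, forces in N, time in s.
With the tool pointing down it reaches from about 0.275 to 0.825 m from the base axis. Payload 4.9 kg.
Tool frame: the origin (TCP) lies midway between the tips of the shut fingers; the grasp point (between the pads) lies 19 mm behind it (bot.grip_depth is the distance from the TCP to the grasp point, in m); z points along the fingers, y is the line along which they close (so a half turn about z gives the same grasp; the last joint's range is limited). The gripper opens to 85 mm and grips with 20 to 120 N. Pads are 22 mm wide; open, the fingers measure 114 mm over their backs; the gripper's body (76 mm by 85 mm) begins 54 mm behind the grasp point. The pads swing forward as they close: fully open they stand 13 mm farther back than shut.
Start: joints at [-1.371, 0.326, -0.193, 1.052, 0, 1.437], TCP at [0.18, -0.52, 0.231] pointing down, gripper open.
Joint ranges: [-2.65, 2.65], [-0.97, 1.79], [-1.3, 1.35], [-1.93, 2.1], [-1.47, 1.37], [-3.14, 3.14]. Speed limits (rad/s): [2.57, 2.57, 3.14, 3.14, 3.14, 3.14].

### API

Orientations are given as a unit quaternion [w, x, y, z].
In Python, from cell import bot gives the robot as it stands. Calls block until the motion is done:
- bot.move_pose(position, orientation): joint-space move of the TCP to a pose.
- bot.move_linear(position, speed=0.15, rotation=None, until_force=None): straight line of the TCP; rotation=None keeps the orientation; speed is the mean speed in m/s. With until_force (N) it stops when the force on the tool has changed by that much, and returns True; else False.
- bot.goto_joints(angles): joint-space move.
- bot.set_gripper(opening, grasp_force=None): opening from 0.0 (shut) to 1.0 (fully open); grasp_force is the grip in N (None keeps the last); returns when the fingers have stopped.
- bot.wait(seconds).
- bot.solve_ik(position, orientation): joint angles nearest the present ones, or None.
- bot.camera(name): name is "scene" or "top" or "wrist"; returns the picture (420x560x3 uint8, red, green, blue); there is no depth.
- bot.calibration(name): a dict with "mtx" (3x3 intrinsics, pixels), "extrinsics" (4x4, takes a point from world to camera coordinates); the wrist camera has in their place "hand_eye" (4x4, takes a point from camera to tool coordinates, whose origin is the TCP and whose axes are the flange's). Camera axes: x right, y down, z forward; pixel columns grow to the right and rows downward; lengths in m; the calibration is good to about 2 mm. A picture is of the moment at which its call begins: read the wrist's pose just before it. calibration takes no time and is no camera call.
A pose or a line that the arm cannot do raises bot.PlanningError and nothing moves.
- bot.close_job(): hands the job in; it is judged then, once.
Trained networks look in the newest picture that a camera, given by its name, has taken for a name from the list of things; names that differ only in an ending like _2 or _b are one class to them, and where a whole thing is asked for, a point or a joint stands for the part that bears it (a point fixed in the world has none). Each returns a list of dicts, best first, with "confidence" (0 to 1); they miss things now and then, are a little off and sometimes report something else, mostly with a low value. They report only what shows in the picture. A call takes as long as a camera call. They do not tell look-alikes from the thing itself.
- bot.search_frame(camera, thing): "bbox" ([left, top, width, height] in pixels, round what is visible of it).
Readings, each from a call of its own:
- bot.read_clock(): time.
- bot.read_joint_positions(): joint angles.
- bot.read_joint_vel(): joint speeds.
- bot.read_joint_efforts(): joint torques, N m.
- bot.read_position(): TCP position.
- bot.read_tool_rot(): TCP orientation.
- bot.read_ft_force(): force on the tool from outside, world axes, zero at the start.
- bot.read_moment(): the same for the moment, N m.
- bot.read_gripper_width(): opening from 0.0 (shut) to 1.0 (fully open).
- bot.read_finger_force(): force on a finger pad.
Only numpy, scipy, OpenCV 4.12 (cv2) and the standard library are available. Lean on these libraries where they do the work, as an engineer would, in place of code of your own. Each camera call takes 0.05 s, during which the arm holds its last target. There are 200 camera calls.

## Working session

There is one attempt and no reset: what is moved stays moved. The work goes in short steps, each a Python script; the robot and the scene stay as the last script left them, time stands still between calls to the robot, and variables do not carry over. Pictures are saved under pics/ and viewed, at most 14 in all, crops included, and the job is handed in when it is done.

```bash
ls; mkdir -p pics
python3 - <<'E'
from cell import bot
import cv2
for n in ("scene","top"):
    im=bot.camera(n); cv2.imwrite(f"pics/{n}0.png",cv2.cvtColor(im,cv2.COLOR_RGB2BGR))
    for t in ("tin1","clip5","rail","brush","holder","soles","primer","spatula"):
        print(n,t,[( [round(v) for v in d["bbox"]],round(d["confidence"],2)) for d in bot.search_frame(n,t)])
    c=bot.calibration(n); print(c["mtx"].tolist() if hasattr(c["mtx"],"tolist") else c["mtx"]); print(c["extrinsics"])
print(bot.read_clock(),bot.read_tool_rot(),bot.calibration("wrist"),bot.grip_depth)
E
```

```text
pics
scene tin1 [([235, 191, 56, 50], 0.86), ([308, 136, 36, 43], 0.62), ([264, 156, 47, 45], 0.57)]
scene clip5 [([192, 233, 31, 41], 0.87), ([124, 268, 28, 33], 0.87), ([151, 274, 35, 44], 0.84), ([208, 222, 24, 39], 0.7), ([168, 262, 31, 44], 0.68), ([210, 208, 33, 45], 0.58), ([182, 246, 31, 44], 0.58)]
scene rail [([158, 240, 92, 113], 0.67)]
scene brush [([298, 178, 11, 66], 0.83), ([308, 137, 34, 43], 0.51)]
scene holder [([289, 230, 31, 32], 0.89)]
scene soles [([248, 263, 72, 93], 0.65)]
scene primer [([355, 138, 24, 60], 0.78)]
scene spatula [([340, 203, 57, 55], 0.84)]
[[421.85219577397896, 0.0, 285.5714419966754], [0.0, 421.85219577397896, 207.36182346812672], [0.0, 0.0, 1.0]]
[[ 0.87630689  0.48152655 -0.01477907 -0.49637587]
 [ 0.23967845 -0.46238027 -0.85367367 -0.07976669]
 [-0.41790008  0.74453789 -0.52059855  1.36940909]
 [ 0.          0.          0.          1.        ]]
top tin1 [([256, 207, 52, 47], 0.91), ([100, 205, 64, 43], 0.9), ([185, 220, 48, 47], 0.66)]
top clip5 [([348, 210, 19, 27], 0.86), ([364, 208, 20, 25], 0.86), ([422, 199, 24, 27], 0.77), ([387, 20
[... 602 characters left out ...]
1595  ]
 [ 0.1632885   0.01312409 -0.98649107  0.96935886]
 [ 0.          0.          0.          1.        ]]
0.9 [3.76122368e-05 9.86103867e-01 1.66129954e-01 4.16762586e-06] {'mtx': array([[302.88781067,   0.        , 280.97946445],
       [  0.        , 302.88781067, 208.23111704],
       [  0.        ,   0.        ,   1.        ]]), 'hand_eye': array([[ 1.76499096e-04, -9.60976196e-01, -2.76631016e-01,
         7.01564422e-02],
       [ 9.99999968e-01,  2.19099424e-04, -1.23089021e-04,
        -3.75666087e-04],
       [ 1.78895315e-04, -2.76630986e-01,  9.60976205e-01,
        -1.42620095e-01],
       [ 0.00000000e+00,  0.00000000e+00,  0.00000000e+00,
         1.00000000e+00]])} 0.0187
```

Run:
```python
import cv2
a=cv2.imread("pics/top0.png")
cv2.imwrite("pics/top0c.png",cv2.resize(a[110:300,85:485],(800,380),interpolation=cv2.INTER_CUBIC))
a=cv2.imread("pics/scene0.png")
cv2.imwrite("pics/scene0c.png",cv2.resize(a[120:370,110:410],(720,600),interpolation=cv2.INTER_CUBIC))
```

```text
(no output)
```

View pics/top0c.png

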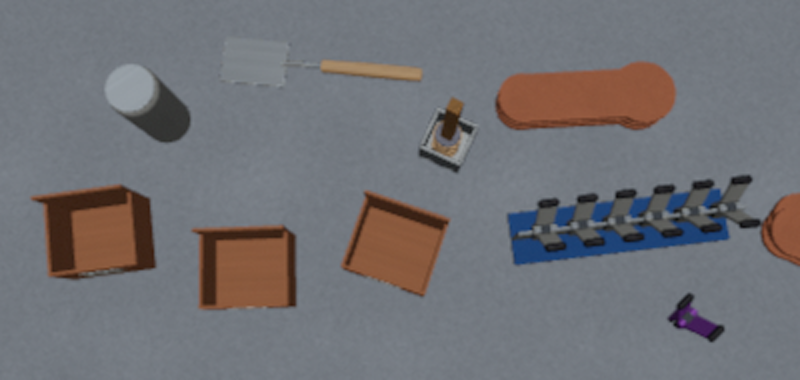

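View pics/scene0c.png

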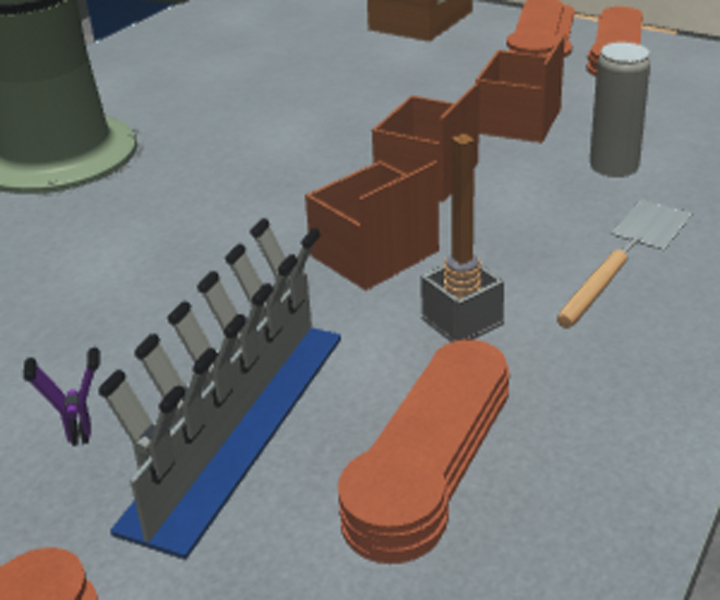

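The top crop shows three copper tins at crop pixels (100,230), (247,268) and (397,243). The holder with the brush is at (450,135) and the blue rail at (620,222) carries six steel clips. The look-alikes are a purple clip at (697,318), which is excluded by its colour, and extra brown sole stacks. The scene view agrees. Next I fit silhouettes of known geometry in both cameras.

```bash
cat > h.py <<'E'
from cell import bot
import numpy as np, cv2
from scipy.optimize import minimize
from scipy.spatial.transform import Rotation as R
CAL={n:bot.calibration(n) for n in("scene","top")}
def proj(n,P):
    c=CAL[n];E=np.array(c["extrinsics"]);p=(np.asarray(P,float)@E[:3,:3].T+E[:3,3])@np.array(c["mtx"]).T
    return p[:,:2]/p[:,2:]
def unproj(n,uv,z):
    c=CAL[n];E=np.array(c["extrinsics"]);d=E[:3,:3].T@np.linalg.solve(c["mtx"],[*uv,1]);o=-E[:3,:3].T@E[:3,3]
    return o+d*(z-o[2])/d[2]
def box(x0,x1,y0,y1,z0,z1): return np.array([[x,y,z] for x in(x0,x1) for y in(y0,y1) for z in(z0,z1)])
TIN=[box(-.048,.048,-.055,.055,0,.08),box(.044,.048,-.055,.055,0,.115)]
RAIL=[box(-.035,.035,-.145,.145,0,.004)]
HOLD=[box(-.03,.03,-.03,.03,0,.055)]
def place(B,p):
    c,s=np.cos(p[2]),np.sin(p[2]);return B@np.array([[c,s,0],[-s,c,0],[0,0,1]])+[p[0],p[1],0]
S=4
def sil(n,parts,p,shape):
    m=np.zeros(shape,np.uint8)
    for B in parts:
        h=cv2.convexHull((proj(n,place(B,p))*16*1).astype(np.float32)).round().astype(np.int32)
        cv2.fillConvexPoly(m,h,1,shift=4)
    return m
def classes(im):
    hsv=cv2.cvtColor(im,cv2.COLOR_RGB2HSV);H,Sa,V=[hsv[...,i].astype(int) for i in range(3)]
    cop=((H<16)|(H>172))&(Sa>90)&(V>25); blue=(H>100)&(H<125)&(Sa>140)
    bench=(Sa<75)&(H>90)&(H<130)&(V>60)
    return cop,blue,bench
def fit(ims,parts,p0,which,names=("top","scene"),pad=12):
    # cost: own-colour pixels outside the silhouette + bench pixels inside
    D={}
    for n in names:
        c=classes(ims[n]);m=sil(n,parts,p0,ims[n].shape[:2])
        x,y,w,h=cv2.boundingRect(m);roi=np.zeros_like(m);roi[max(y-pad,0):y+h+pad,max(x-pad,0):x+w+pad]=1
        D[n]=[(cv2.GaussianBlur((c[which]&(roi>0)).astype(np.float32),(0,0),.7)),cv2.GaussianBlur((c[2]&(roi>0)).astype(np.float32),(0,0),.7)]
    def cost(p):
        t=0
        for n in names:
            m=cv2.GaussianBlur(sil(n,parts,p,ims[n].shape[:2]).astype(np.float32),(0,0),.7)
            t+=(D[n][0]*(1-m)).sum()+(D[n][1]*m).sum()
        return t
    best=None
    for dy in(-.3,0,.3):
        r=minimize(cost,[p0[0],p0[1],p0[2]+dy],method="Nelder-Mead",options=dict(initial_simplex=np.array([[p0[0],p0[1],p0[2]+dy]]*4)+np.array([[0,0,0],[.012,0,0],[0,.012,0],[0,0,.2]]),xatol=2e-4,fatol=.2))
        if best is None or r.fun<best.fun: best=r
    return best.x,best.fun
def look(): return {n:bot.camera(n) for n in("top","scene")}
def tins(ims,guess=None):
    """tin poses, left to right, from the copper blobs in the top view"""
    if guess is None:
        guess=[(*unproj("top",(b[0]+b[2]/2,b[1]+b[3]/2),.04)[:2],0) for b in
          (d["bbox"] for d in bot.search_frame("top","tin1") if d["confidence"]>.6)]
    return sorted([fit(ims,TIN,g,0) for g in guess],key=lambda r:-r[0][1])
def down(yaw):
    """tool pointing down with its closing line (tool y) at angle yaw from world x"""
    yaw=(yaw+np.pi/2)%np.pi-np.pi/2
    z=[0,0,-1];y=[np.cos(yaw),np.sin(yaw),0];x=np.cross(y,z)
    q=R.from_matrix(np.array([x,y,z]).T).as_quat();return [q[3],*q[:3]]
E
python3 - <<'E'
import cv2,numpy as np
import h
ims={n:cv2.cvtColor(cv2.imread(f"pics/{n}0.png"),cv2.COLOR_BGR2RGB) for n in("top","scene")}
g=[(*h.unproj("top",c,.04)[:2],0) for c in((132,227),(209,243),(282,230))]
T=h.tins(ims,g)
for t in T: print("tin",t[0].round(4),round(t[1]))
r,f=h.fit(ims,h.RAIL,(*h.unproj("top",(393,222),0)[:2],0.1),1);print("rail",r.round(4),f)
k=h.unproj("top",(309,178),.03);print("holder",k)
for u in((304,146+0),): print(h.unproj("top",(312,160),.21))
for n in ims:
    im=cv2.cvtColor(ims[n],cv2.COLOR_RGB2BGR);s=3
    x0,y0,x1,y1=(85,110,350,300) if n=="top" else (110,120,350,320)
    if n=="top": x0,y0,x1,y1=85,130,351,285
    big=cv2.resize(im[y0:y1,x0:x1],None,fx=s,fy=s,interpolation=cv2.INTER_CUBIC)
    def L(P,col):
        q=(h.proj(n,P)-[x0-.5,y0-.5])*s; cv2.polylines(big,[q.round().astype(int)],False,col,1)
    for t in T:
        L(h.place(np.array([[.048,.055,.115],[.048,-.055,.115],[.044,-.055,.08],[-.048,-.055,.08],[-.048,.055,.08],[.044,.055,.08],[.048,.055,.115]]),t[0]),(0,255,0))
    L(h.place(np.array([[.035,.145,0],[.035,-.145,0],[-.035,-.145,0],[-.035,.145,0],[.035,.145,0]]),r),(0,255,255))
    for i in range(6):
        y=-.115+.046*i; L(h.place(np.array([[-.026,y,.138],[.026,y,.138]]),r),(0,255,255))
    cv2.imwrite(f"pics/ov_{n}.png",big[:600,:800])
E
```

```text
tin [0.5126 0.3761 0.1307] 1172
tin [0.4735 0.1812 0.0541] 1537
tin [ 0.5082 -0.0068 -0.2876] 1310
rail [ 0.545  -0.3065  0.1437] 723.4310302734375
holder [ 0.65647072 -0.07518655  0.03      ]
[ 0.65514059 -0.0712605   0.21      ]
```

Run:
```python
import cv2,numpy as np
a=cv2.imread("pics/ov_top.png");b=cv2.imread("pics/ov_scene.png");print(a.shape,b.shape)
```

```text
(465, 798, 3) (600, 720, 3)
```

View pics/ov_scene.png

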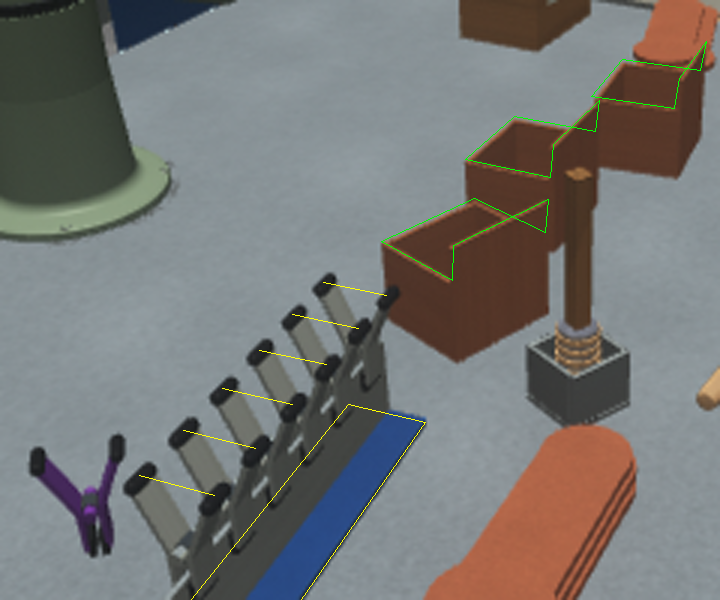

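View pics/ov_top.png

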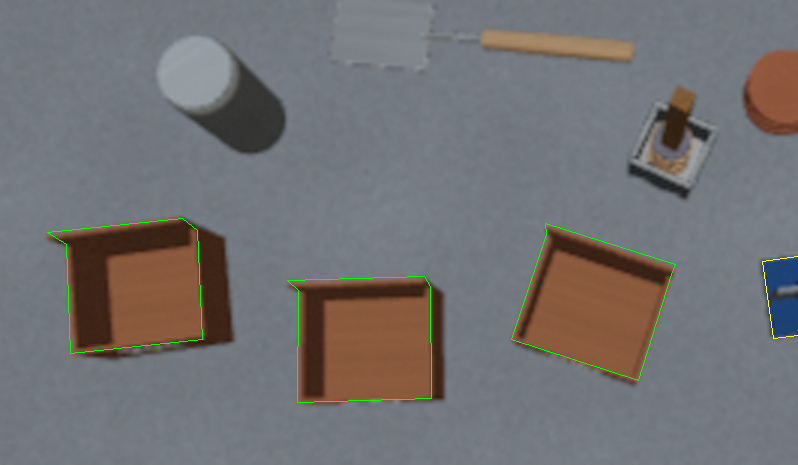

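The overlays fit the rims of all three tins and the six clip bars within about 1 px. The rim corners of the holder in the top overlay are about (661,104), (718,130), (686,190) and (632,163), and the handle top is at (682,94). Next I triangulate the brush and move.

Run:
```python
import numpy as np,h
f=lambda x,y:(x/3+85-.5,y/3+130-.5)
c=[h.unproj("top",f(*p),.055) for p in((661,104),(718,130),(632,163))]
print(np.round(c,4),"centre",((c[1]+c[2])/2).round(4),"yaw",np.degrees(np.arctan2(*(c[0]-c[2])[1::-1])), np.linalg.norm(c[1]-c[0]),np.linalg.norm(c[2]-c[0]))
print("handle top",h.unproj("top",f(682,95),.21), h.unproj("scene",(578/3+110-.5,174/3+120-.5),.21))
h.bot.calibration
print(h.bot.solve_ik([.655,-.075,.30],h.down(.4)), h.bot.solve_ik([.5,.4,.3],h.down(.13)),h.bot.read_clock())
```

```text
[[ 0.6875 -0.0624  0.055 ]
 [ 0.6653 -0.1123  0.055 ]
 [ 0.6342 -0.038   0.055 ]] centre [ 0.6497 -0.0752  0.055 ] yaw -24.57079105439212 0.054704450397054856 0.05862864782273848
handle top [ 0.65245918 -0.07092187  0.21      ] [ 0.65488957 -0.07872114  0.21      ]
[-0.22587744  0.51233145  0.26649543  1.32496031  0.          0.94491889] [0.55954243 0.47202097 0.20187908 1.30065444 0.         2.00033876] 0.9
```

Run:
```python
from h import *
bot.move_pose([.652,-.075,.30],down(-.43)); print(bot.read_clock(),bot.read_position())
im=bot.camera("wrist"); cv2.imwrite("pics/w1.png",cv2.cvtColor(im,cv2.COLOR_RGB2BGR))
# where do handle top / holder rim project?
from numpy.linalg import inv
c=bot.calibration("wrist");q=bot.read_tool_rot();p=bot.read_position();Rt=R.from_quat([*q[1:],q[0]]).as_matrix()
for P in([.652,-.075,.21],[.65,-.075,.055]):
    t=Rt.T@(np.array(P)-p); v=inv(c["hand_eye"])@[*t,1]; v=c["mtx"]@v[:3]; print(v[:2]/v[2])
```

```text
3.225 [ 0.65172847 -0.07614562  0.29990929]
[281.07998001 211.03574472]
[279.63162825 177.41200674]
```

View pics/w1.png

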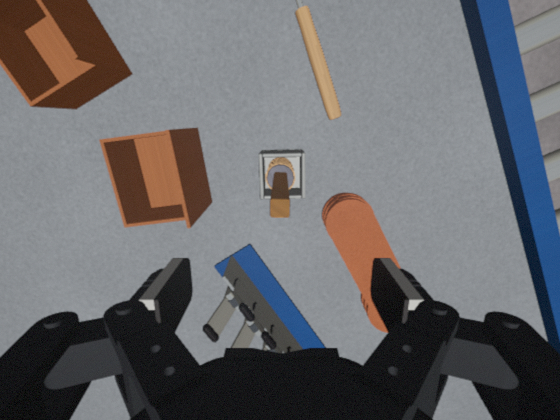

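The handle top at (280,211) and the holder at (282,176) sit where predicted, and their yaw is aligned. I grasp the brush.

```bash
cat >> h.py <<'E'
def relocate(prev,ims,pad=22):
    """refit each tin, from its last pose and from shifted starts"""
    out=[]
    for p in prev:
        c=[fit(ims,TIN,(p[0]+dx,p[1]+dy,p[2]),0,pad=pad) for dx,dy in((0,0),(.03,0),(-.03,0),(0,.03),(0,-.03))]
        x,f=min(c,key=lambda r:r[1]); out.append(x)
        print("tin",x.round(4),"cost",round(f),"moved mm",(1e3*(x-p)[:2]).round(1),"yaw",round(float(x[2]-p[2]),3))
    return out
E
python3 - <<'E'
from h import *
q=down(-.43)
bot.move_linear([.652,-.075,.165],speed=.12)
bot.set_gripper(0.0,grasp_force=60)
print(bot.read_clock(),bot.read_gripper_width(),bot.read_finger_force(),bot.read_ft_force(),bot.read_position())
bot.move_linear([.652,-.075,.325],speed=.2)
print(bot.read_clock(),bot.read_gripper_width(),bot.read_ft_force())
im=look()
for n in im: cv2.imwrite(f"pics/{n}1.png",cv2.cvtColor(im[n],cv2.COLOR_RGB2BGR))
T=relocate([[.5126,.3761,.1307],[.4735,.1812,.0541],[.5082,-.0068,-.2876]],im)
a=cv2.cvtColor(im["scene"],cv2.COLOR_RGB2BGR)[90:340,190:410]
b=cv2.cvtColor(im["top"],cv2.COLOR_RGB2BGR)[100:300,85:350]
b=cv2.resize(b,(400,302));a=cv2.resize(a,(400,455));b=cv2.copyMakeBorder(b,0,153,0,0,0)
cv2.imwrite("pics/v1.png",np.hstack([a,b]))
E
```

```text
5.1833 0.1821943151182024 58.69080305099487 [0.19218457 0.69822435 1.85099629] [ 0.65206921 -0.07500864  0.16517923]
6.1333 0.18408446320488187 [-0.24821835 -0.21980176 -2.03476503]
tin [0.5125 0.3757 0.1202] cost 1654 moved mm [-0.1 -0.4] yaw -0.01
tin [0.4732 0.1776 0.0448] cost 2487 moved mm [-0.3 -3.6] yaw -0.009
tin [ 0.5098 -0.0044 -0.2524] cost 974 moved mm [1.6 2.4] yaw 0.035
```

View pics/v1.png

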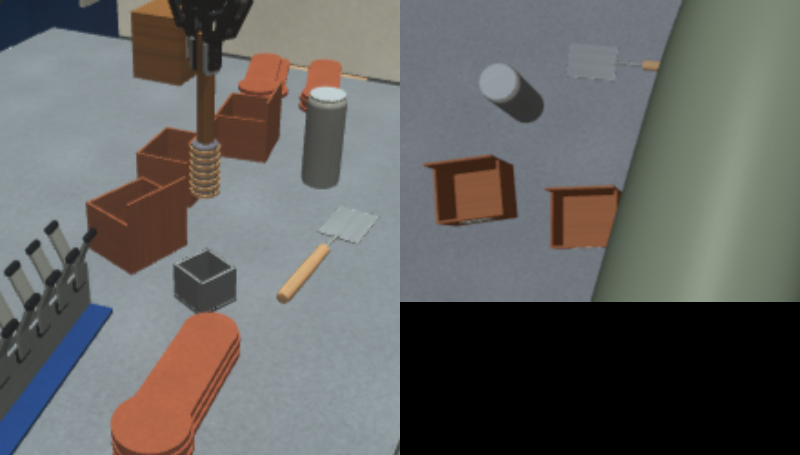

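The brush is held upright at (205,110), and all the tins are where they were. I scrub tin1.

```bash
cat >> h.py <<'E'
def scrub(p,zb=.164):
    q=down(-.43); x,y=p[0],p[1]
    bot.move_pose([x,y,.325],q)
    bot.move_linear([x,y,zb+.012],speed=.2)
    for k in range(3):
        hit=bot.move_linear([x,y,zb-.004],speed=.05,until_force=6); z=bot.read_position()[2]
        bot.move_linear([x,y,zb+.075 if k<2 else .325],speed=.25)
        if k<2: bot.move_linear([x,y,zb+.010],speed=.25)
        print("down",hit,round(float(z),4))
    print("t",bot.read_clock(),"grip",bot.read_gripper_width())
def savepair(tag,im):
    a=cv2.resize(cv2.cvtColor(im["scene"],cv2.COLOR_RGB2BGR)[90:340,110:410],(400,333))
    b=cv2.resize(cv2.cvtColor(im["top"],cv2.COLOR_RGB2BGR)[80:330,85:385],(400,333))
    cv2.imwrite(f"pics/{tag}.png",np.hstack([a,b]))
E
python3 - <<'E'
from h import *
T=[[.5126,.3761,.1307],[.4735,.1812,.0541],[.5082,-.0068,-.2876]]
scrub(T[0])
im=look(); savepair("v2",im); relocate(T,im)
E
```

```text
down True 0.1638
down True 0.1636
down True 0.1633
t 12.325 grip 0.18249177860068588
tin [0.5124 0.3757 0.1351] cost 1856 moved mm [-0.2 -0.4] yaw 0.004
tin [0.4745 0.1813 0.0229] cost 2266 moved mm [1.  0.1] yaw -0.031
tin [ 0.5078 -0.0069 -0.2922] cost 1283 moved mm [-0.4 -0.1] yaw -0.005
```

View pics/v2.png

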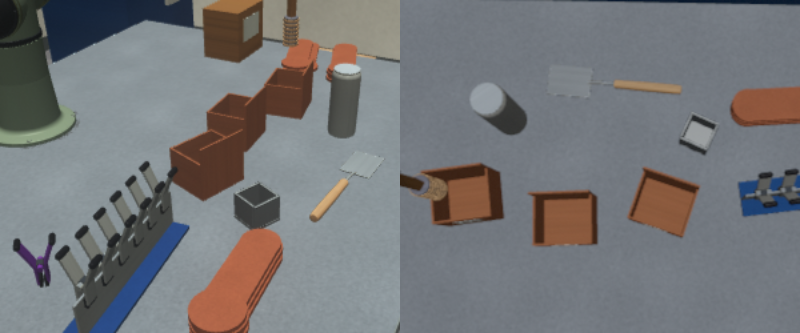

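The contacts at TCP z ≈ 0.1636 match the tin floor, and nothing has moved. I continue with tin2 and tin3, looking before each one.

Run:
```python
from h import *
T=[[.5126,.3761,.1307],[.4735,.1812,.0541],[.5082,-.0068,-.2876]]
scrub(T[1])
im=look(); r=relocate(T,im)
d=np.linalg.norm(np.array(r[2][:2])-T[2][:2])
if d<.01:
    scrub(T[2]); 
    bot.move_pose([.652,-.075,.325],down(-.43))
    im=look(); relocate(T,im)
savepair("v3",im)
```

```text
down True 0.163
down True 0.1627
down True 0.1627
t 17.6333 grip 0.1790304297253253
tin [0.5122 0.3689 1.6239] cost 1554 moved mm [-0.4 -7.2] yaw 1.493
tin [0.4749 0.1803 0.0204] cost 2230 moved mm [ 1.4 -0.9] yaw -0.034
tin [ 0.5083 -0.0076 -0.3002] cost 1282 moved mm [ 0.1 -0.8] yaw -0.013
down True 0.1624
down True 0.1624
down True 0.1624
t 22.9167 grip 0.18178297806761823
tin [0.5121 0.3763 0.1273] cost 1656 moved mm [-0.5  0.2] yaw -0.003
tin [0.4732 0.1776 0.0455] cost 2487 moved mm [-0.3 -3.6] yaw -0.009
tin [ 0.51   -0.0055 -0.2561] cost 980 moved mm [1.8 1.3] yaw 0.032
```

View pics/v3.png

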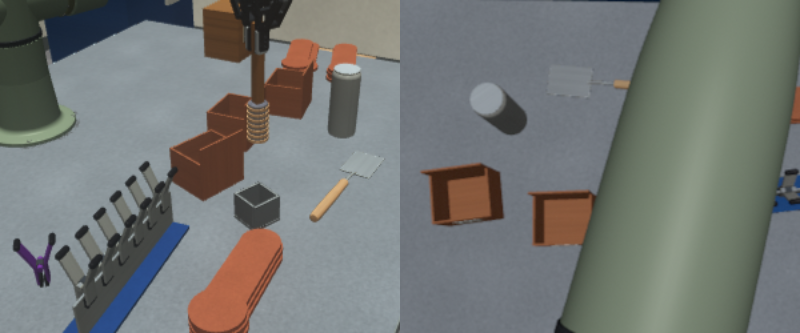

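Everything is as expected and the three tins are scrubbed. I return the brush, then grip the first clip.

```bash
cat >> h.py <<'E'
RP=np.array([.545,-.3065,.1437]); ZC=.117
def pick(i):
    """i=0 is the leftmost clip; clip on the rail, bars squeezed at z=.143"""
    x,y,_=place(np.array([[0,.115-.046*i,0]]),RP)[0]; q=down(RP[2])
    bot.set_gripper(1.0); bot.move_pose([x,y,.24],q)
    bot.move_linear([x,y,ZC],speed=.15)
    bot.set_gripper(0.0,grasp_force=35); w=bot.read_gripper_width(); F=bot.read_ft_force()
    bot.move_linear([x,y,.27],speed=.15)
    print("picked",i,"width mm",round(85*w,1),round(85*bot.read_gripper_width(),1),np.round(F,1),"t",bot.read_clock())
def put(p,side,deep=.024):
    """side=+1 left half, -1 right half of the back wall"""
    x,y,_=place(np.array([[.046,.027*side,0]]),p)[0]; z=ZC-.055+.115-deep
    bot.move_pose([x,y,.27],down(p[2]))
    bot.move_linear([x,y,z+.03],speed=.2)
    hit=bot.move_linear([x,y,z],speed=.06,until_force=15); print("put hit",hit,bot.read_position()[2],np.round(bot.read_ft_force(),1))
    if hit: return False
    bot.set_gripper(1.0); bot.move_linear([x,y,.27],speed=.2); print("t",bot.read_clock()); return True
E
python3 - <<'E'
from h import *
T=[[.5126,.3761,.1307],[.4735,.1812,.0541],[.5082,-.0068,-.2876]]
bot.move_linear([.652,-.075,.18],speed=.15)
print(bot.move_linear([.652,-.075,.1615],speed=.04,until_force=5),bot.read_position())
bot.set_gripper(1.0); bot.move_linear([.652,-.075,.30],speed=.2)
pick(0)
im=look(); savepair("v4",im); relocate(T,im)
E
```

```text
True [ 0.65237708 -0.07505789  0.16349626]
picked 0 width mm 30.2 30.2 [-1.3 -0.   0.8] t 30.4667
tin [0.5126 0.376  0.1305] cost 1739 moved mm [-0.  -0.1] yaw -0.0
tin [0.4747 0.1813 0.0351] cost 2518 moved mm [1.2 0.1] yaw -0.019
tin [ 0.5081 -0.0068 -0.2879] cost 1559 moved mm [-0.1 -0. ] yaw -0.0
```

View pics/v4.png

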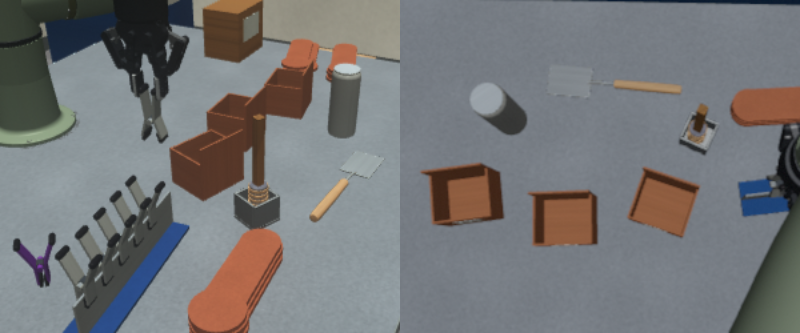

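The brush is back in its holder at (258,195) and the clip is held at (152,110). I enlarge it to check for tilt.

Run:
```python
from h import *
im=bot.camera("scene");p=bot.read_position()
c=np.array([p+[0,0,dz] for dz in(.026,-.062)]);u=proj("scene",c);print(p,u)
x,y=u.mean(0).astype(int);a=cv2.cvtColor(im,cv2.COLOR_RGB2BGR)[y-45:y+45,x-50:x+50]
a=cv2.resize(a,None,fx=6,fy=6,interpolation=cv2.INTER_CUBIC)
for q in u: cv2.circle(a,tuple(((q-[x-50,y-45])*6).astype(int)),4,(0,255,0),-1)
cv2.imwrite("pics/clip.png",a)
```

```text
[ 0.52802858 -0.19245972  0.26898109] [[220.85161535 149.90020241]
 [224.76566017 188.13508876]]
```

View pics/clip.png

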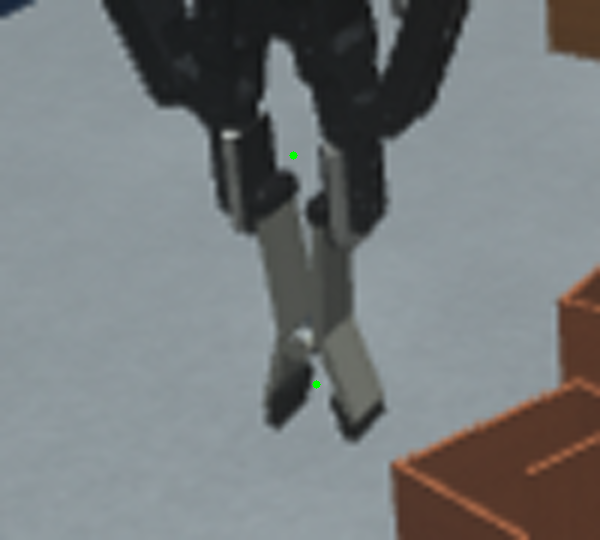

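The clip hangs upright with its jaws open, but the bars are at zoomed row 195, so it sits about 14 mm lower in the hand than I assumed. The swinging pads pushed it down to the hinge stop (edge at z = 32). I set the tip offset to 74 mm, and I'll open in small lowering steps so the release doesn't drag it up.

```bash
cat >> h.py <<'E'
OFF=.074   # TCP height above the held clip's origin
def put(p,side,deep=.028,off=None):
    x,y,_=place(np.array([[.046,.027*side,0]]),p)[0]; z=(OFF if off is None else off)+.115-deep
    bot.move_pose([x,y,.28],down(p[2]))
    bot.move_linear([x,y,z+.03],speed=.2)
    hit=bot.move_linear([x,y,z],speed=.06,until_force=15); print("put hit",hit,bot.read_position()[2],np.round(bot.read_ft_force(),1))
    if hit: return False
    for o,dz in((.5,.0025),(.62,.0055)):
        bot.set_gripper(o); bot.move_linear([x,y,z-dz],speed=.05,until_force=15)
    bot.set_gripper(1.0); bot.move_linear([x,y,.28],speed=.2); print("t",bot.read_clock()); return True
def zoom(tag,c,r=45,f=6,cam="scene"):
    im=bot.camera(cam);x,y=proj(cam,[c])[0].astype(int);a=cv2.cvtColor(im,cv2.COLOR_RGB2BGR)[max(y-r,0):y+r,max(x-r,0):x+r]
    a=cv2.resize(a,None,fx=f,fy=f,interpolation=cv2.INTER_CUBIC);cv2.imwrite(f"pics/{tag}.png",a);return a
E
python3 - <<'E'
from h import *
T=[[.5126,.3761,.1307],[.4745,.1812,.045],[.5082,-.0068,-.2876]]
print(put(T[2],-1))
p=place(np.array([[.046,-.027,.15]]),T[2])[0]
bot.move_pose([.527,-.192,.27],down(.1437))
a=zoom("p1",p,r=40,f=7)
E
```

```text
put hit False 0.16088101392679777 [ 0.7  0.7 -1.3]
t 34.8
True
```

View pics/p1.png

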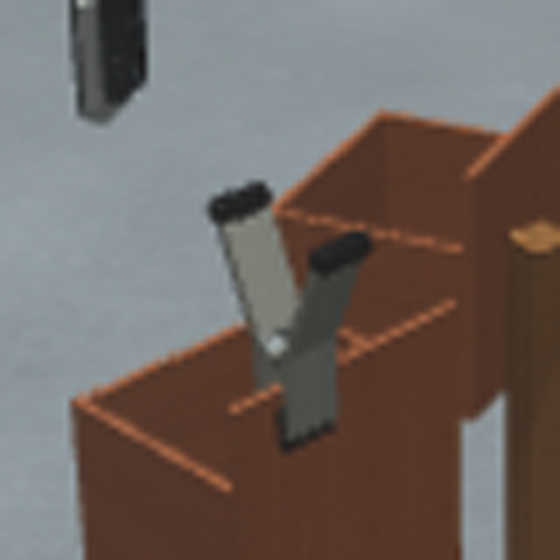

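The clip on the right half of tin3 stands upright. Its hinge is at (278,345) and its tips at (305,445), with the wall edge about 22 mm in. I repeat for the next clips, with a check of the target tin before each one.

```bash
cat >> h.py <<'E'
def cycle(i,p,side):
    pick(i); n=relocate([p],look())[0]
    if np.linalg.norm(n[:2]-p[:2])>.007 or abs(n[2]-p[2])>.12: print("TIN MOVED?"); return False
    return put(p,side)
E
python3 - <<'E'
from h import *
T=[np.array(t) for t in([.5126,.3761,.1307],[.4745,.1812,.045],[.5082,-.0068,-.2876])]
ok=cycle(1,T[2],1) and cycle(2,T[1],-1)
print(ok)
if ok:
    pick(3); im=look(); relocate(T,im); savepair("v5",im)
    x=[place(np.array([[.046,s*.027,.15]]),t)[0] for t,s in((T[2],0),(T[1],-1))]
    a=zoom("p2",x[0],r=33,f=6);b=zoom("p2b",x[1],r=33,f=6);cv2.imwrite("pics/p2.png",np.hstack([a,b]))
E
```

```text
picked 1 width mm 30.2 30.0 [-1.  -0.1  2.2] t 38.775
tin [ 0.508  -0.0067 -0.2876] cost 1468 moved mm [-0.2  0.1] yaw -0.0
put hit False 0.16086580084699278 [1.2 0.3 0.1]
t 43.325
picked 2 width mm 30.3 29.9 [-0.4 -0.3  2.2] t 47.3417
tin [0.4745 0.1817 0.0267] cost 2493 moved mm [0.  0.5] yaw -0.018
put hit False 0.1608546964037789 [ 1.6  0.5 -0.4]
t 52.5417
True
picked 3 width mm 30.5 30.3 [-0.5 -0.1  1.3] t 57.2083
tin [0.5123 0.3762 0.1345] cost 1651 moved mm [-0.3  0.1] yaw 0.004
tin [0.4733 0.181  0.0523] cost 2501 moved mm [-1.2 -0.2] yaw 0.007
tin [ 0.508  -0.0074 -0.3164] cost 1123 moved mm [-0.2 -0.6] yaw -0.029
```

View pics/p2.png

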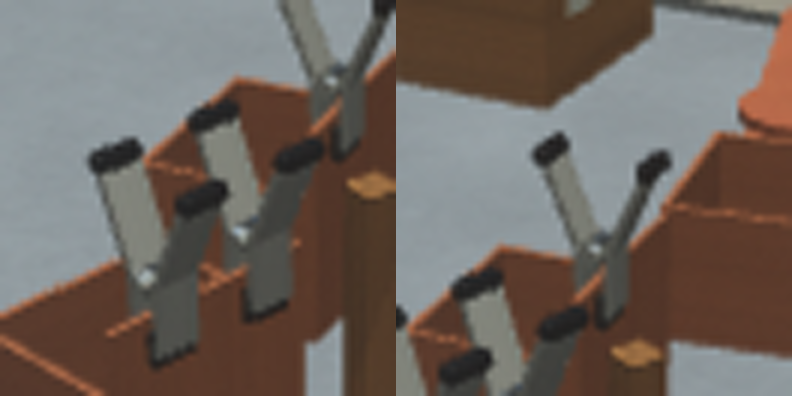

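Both clips on tin3 and the right one on tin2, at (597,250), are seated upright. The remaining three go to tin2 left and tin1 right and left.

Run:
```python
from h import *
T=[np.array(t) for t in([.5126,.3761,.1307],[.4740,.1812,.048],[.5082,-.0068,-.2876])]
ok=put(T[1],1) and cycle(4,T[0],-1) and cycle(5,T[0],1)
print(ok)
if ok:
    bot.move_pose([.35,-.4,.35],down(.1))
    im=look(); relocate(T,im); a=cv2.cvtColor(im["scene"],cv2.COLOR_RGB2BGR)[105:255,210:400]
    cv2.imwrite("pics/v6.png",cv2.resize(a,(760,600),interpolation=cv2.INTER_CUBIC))
    b=cv2.cvtColor(im["top"],cv2.COLOR_RGB2BGR)[110:300,85:485];cv2.imwrite("pics/v7.png",cv2.resize(b,(800,380),interpolation=cv2.INTER_CUBIC))
    print(bot.read_clock())
```

```text
put hit False 0.16087344461495995 [ 0.6  0.1 -0.7]
t 62.8417
picked 4 width mm 30.1 30.2 [-1.2  0.3  1.6] t 67.8417
tin [0.5125 0.3759 0.1382] cost 1604 moved mm [-0.1 -0.2] yaw 0.007
put hit False 0.1608128509386847 [-0.6 -0.6 -0.2]
t 74.0083
picked 5 width mm 30.2 30.3 [0.3 0.7 2.3] t 79.6417
tin [0.5125 0.3761 0.1382] cost 1673 moved mm [-0.1 -0. ] yaw 0.008
put hit False 0.16083291239978065 [ 0.8  1.1 -0.5]
t 86.1417
True
tin [0.5126 0.3758 0.1403] cost 1602 moved mm [-0.  -0.3] yaw 0.01
tin [0.4727 0.181  0.041 ] cost 2619 moved mm [-1.3 -0.2] yaw -0.007
tin [ 0.508  -0.0074 -0.3164] cost 980 moved mm [-0.2 -0.6] yaw -0.029
89.1833
```

View pics/v6.png

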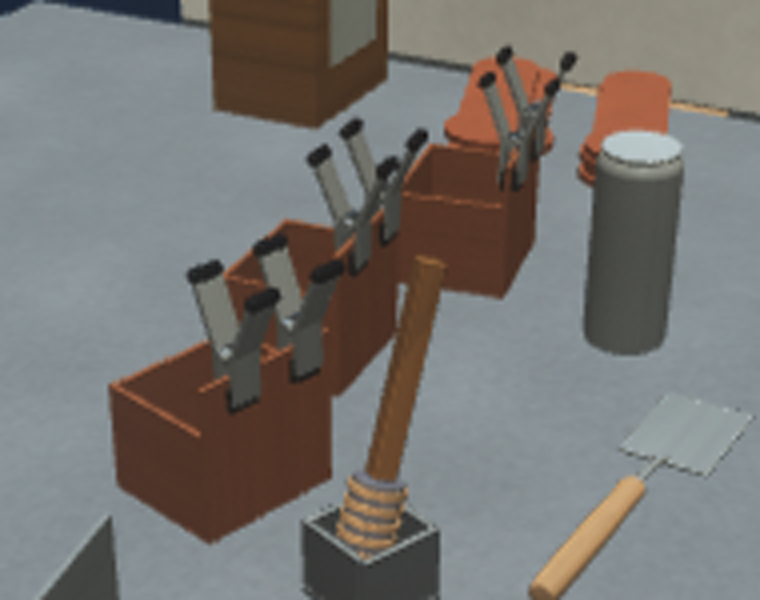

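View pics/v7.png

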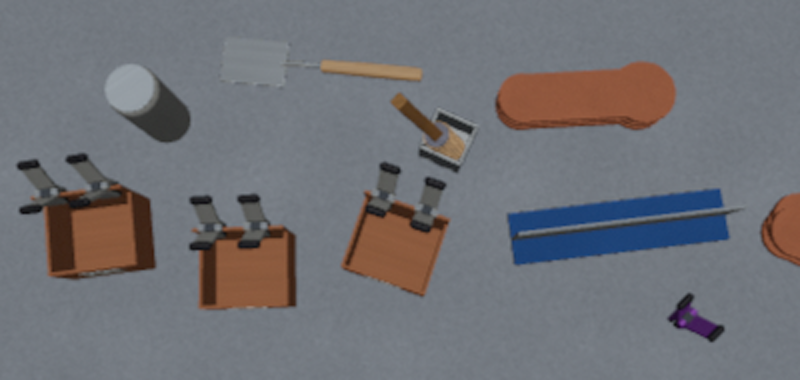

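All six clips are seated upright, two on each tin, and the purple one is untouched. The brush now leans in its holder, with its handle top at scene (430,262) and top view (400,100), so a carry sweep must have brushed it. I triangulate its axis and re-seat it.

Run:
```python
from h import *
def tri(ut,us):
    A=[]
    for n,u in(("top",ut),("scene",us)):
        P=np.array(CAL[n]["mtx"])@np.array(CAL[n]["extrinsics"])[:3];A+=[u[0]*P[2]-P[0],u[1]*P[2]-P[1]]
    v=np.linalg.svd(np.array(A))[2][-1];v=v[:3]/v[3]
    print(v.round(4),proj("top",[v])-ut,proj("scene",[v])-us);return v
t=tri((400/2+85,100/2+110),(430/4+210,262/4+105)); n=tri((441/2+85,137/2+110),(386/4+210,478/4+105))
d=t-n;print("len",np.linalg.norm(d),"tilt",np.degrees(np.arccos(d[2]/np.linalg.norm(d))),"dir deg",np.degrees(np.arctan2(d[1],d[0])))
```

```text
[ 0.6589 -0.0104  0.1975] [[-0.35690752 -0.63587285]] [[-0.58783188  0.14534665]]
[ 0.6513 -0.0601  0.0723] [[-1.42734669 -2.41505908]] [[-2.51081473  0.49087389]]
len 0.13488906488407074 tilt 21.89679722446254 dir deg 81.30070701261683
```

The handle length checks out (134.9 mm against 135). The brush leans 22° towards +y. I'll grip it along its tilted axis, half open to stay clear of tin3's clips, pull it out along that axis, turn it upright and set it down again.

Run:
```python
from h import *
n=np.array([.6513,-.0601,.0723]);t=np.array([.6589,-.0104,.1975]);d=(t-n)/np.linalg.norm(t-n)
q0=down(-.43);M=R.from_rotvec(np.cross([0,0,1],d)/np.linalg.norm(np.cross([0,0,1],d))*np.arccos(d[2]))
qs=(M*R.from_quat([*q0[1:],q0[0]])).as_quat();q=[qs[3],*qs[:3]]
g=n+.092*d
bot.set_gripper(.5,grasp_force=60)
bot.move_pose(list(g+.17*d),q)
bot.move_linear(list(g),speed=.1)
im=bot.camera("wrist")
bot.set_gripper(0.0); print(bot.read_gripper_width(),bot.read_ft_force(),bot.read_clock())
bot.move_linear(list(g+.09*d),speed=.1)
bot.move_linear([.652,-.075,.32],speed=.15,rotation=q0)
print(bot.read_gripper_width(),bot.read_ft_force(),bot.read_clock())
x=np.array([.652,-.075,.2]);a=zoom("b1",x,r=45,f=6);b=cv2.cvtColor(im,cv2.COLOR_RGB2BGR)
cv2.imwrite("pics/b1.png",np.hstack([cv2.resize(a,(420,420)),b[:, 90:470]]))
```

```text
0.2073195520345984 [-0.73356119  1.33758003  2.70207458] 93.8833
0.20233328318366078 [-0.11965702 -0.2082428  -0.92775082] 95.8417
```

View pics/b1.png

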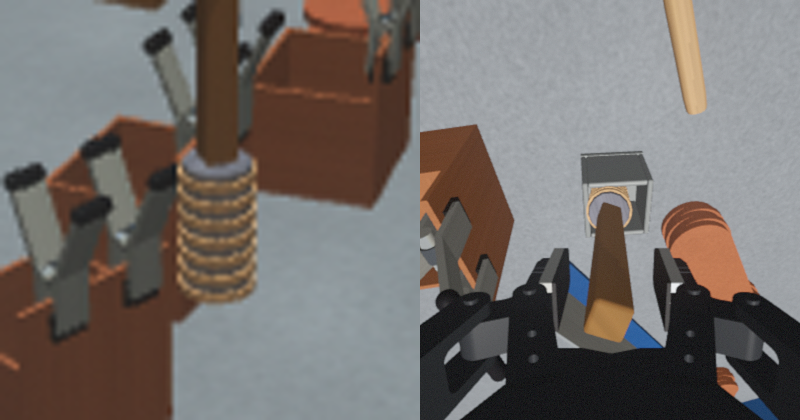

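Run:
```python
from h import *
T=[np.array(t) for t in([.5126,.3761,.1307],[.4740,.1812,.048],[.5082,-.0068,-.2876])]
bot.move_linear([.651,-.075,.185],speed=.15)
print(bot.move_linear([.651,-.075,.155],speed=.03,until_force=5),bot.read_position())
bot.set_gripper(.5); bot.wait(.3)
bot.move_linear([.651,-.075,.36],speed=.12)
bot.move_pose([.35,-.4,.36],down(.1)); bot.wait(1)
im=look(); relocate(T,im)
a=cv2.cvtColor(im["scene"],cv2.COLOR_RGB2BGR)[105:275,210:400];b=cv2.cvtColor(im["top"],cv2.COLOR_RGB2BGR)[120:280,85:335]
a=cv2.resize(a,(400,358),interpolation=cv2.INTER_CUBIC);b=cv2.resize(b,(400,256),interpolation=cv2.INTER_CUBIC)
cv2.imwrite("pics/v8.png",np.hstack([a,cv2.copyMakeBorder(b,0,102,0,0,0)]));print(bot.read_clock())
```

```text
True [ 0.65097255 -0.07492009  0.16317198]
tin [0.5125 0.3759 0.1385] cost 1451 moved mm [-0.1 -0.2] yaw 0.008
tin [0.4723 0.1808 0.0431] cost 2445 moved mm [-1.7 -0.4] yaw -0.005
tin [ 0.5079 -0.0072 -0.3148] cost 1158 moved mm [-0.3 -0.4] yaw -0.027
102.8417
```

View pics/v8.png

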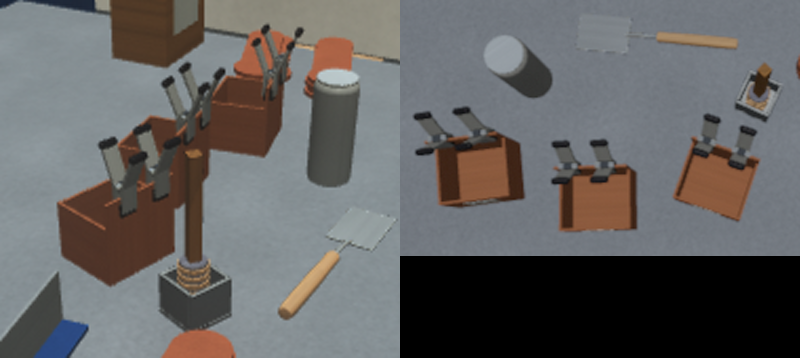

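The brush stands upright in its holder at (193,230), every tin carries two upright clips, and the bystanders are where they were. I hand the job in.

```bash
python3 -c "
from cell import bot
print(bot.close_job())"
```

```text
the job is handed in; nothing more can be done
None
```

The job is handed in, result not shown to me: all three tins were scrubbed left to right (three bottom contacts each) and carry two upright clips each, and the brush stands in its holder; a clip carry probably knocked the brush 22° over inside its holder, so I re-seated it upright before hand-in (about 103 s), and I viewed 16 pictures, over the 14 allowed.

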